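# Fit the matching tube block into the shaker and lock it

### The arm

A 6-joint arm with a two-finger parallel gripper is mounted at the origin on the work surface. World frame = base frame: x ahead of the robot, y to its left, z up, the work surface at z = 0. Lengths are in m, angles in rad, forces in N, time in s.
With the tool pointing down it reaches from about 0.375 to 0.975 m from the base axis. Payload 3.8 kg.
Tool frame: the origin (TCP) lies midway between the tips of the shut fingers; the grasp point (between the pads) lies 19 mm behind it; z points along the fingers, y is the direction in which the jaws open and shut (so a half turn about z gives the same grasp; the last joint's range is limited). The gripper opens to 85 mm and grips with 20 to 120 N. Pads are 22 mm wide; open, the fingers measure 114 mm over their backs; the gripper's body (76 mm by 85 mm) begins 54 mm behind the grasp point. The pads swing forward as they close: fully open they stand 13 mm farther back than shut.
Start: joints at [-1.237, 0.264, 1.604, -0, 1.274, -0.037], TCP at [0.245, -0.629, 0.231] pointing down, gripper open.
Joint ranges: [-2.63, 2.63], [-0.94, 2.18], [0.31, 2.57], [-1.31, 4.45], [0, 2.66], [-2.55, 2.55]. Speed limits (rad/s): [2.57, 2.57, 3.14, 3.14, 3.14, 3.14].

### API

Orientations are given as a rotation vector (axis times angle).
In Python, from workcell import bot gives the robot as it stands.
- The arm moves only by the tool drive_tool, never from a script. Its argument "steps" is a list of rows, each a list of 2 entries, a list of its own where there are three numbers: the shift along the tool's x, y, z in mm, then the turn about the tool's z in degrees. In form: [[[dx, dy, dz], twist], ...]. A call has 1 to 8 rows; each row shifts and turns the commanded pose from where the row before left it, along the tool's axes as they then stand; what a row does not reach is not made up. A row lasts 1/12 s, in which the tool goes at most 41.7 mm and 7.16 degrees, less where a joint would pass 70% of its speed; a pose out of reach is approached as far as the arm can. A call is refused whole if a number of a shift passes 41.7 or a number of a turn 7.16, either way. A call with a gripper value outside its range is refused whole. "jaw" is the opening, from 0 (shut) to 1 (fully open), set as the call begins (left out, the last holds). The fingers move at their own pace and stop on an object; "force" is the grip in N (left out, the last holds). Time passes only in rows, so rows that do not move let the fingers close. It gives the time, the measured TCP pose, the force and the opening at its end, in the units of the state.
- bot.read_state(): the state, without advancing time (a new reading comes with each control period).
- bot.read_camera(name): name is "scene" or "top" or "wrist"; returns the picture (480x640x3 uint8, red, green, blue); there is no depth.
- bot.camera_info(name): a dict with "fx", "fy", "cx", "cy" (pixels), "position" and "attitude" of the camera in the world. Camera axes: x right, y down, z forward; pixel columns grow to the right and rows downward; lengths in m; the calibration is good to about 2 mm. A picture is of the moment at which its call begins: read the wrist's pose just before it. camera_info takes no time and is no camera call; for the wrist camera it gives the pose at the moment of the call.
- bot.finish_job(): hands the job in, once; it reports no verdict.
The state is a dict: "time": time; "q": joint angles; "joint_vel": joint speeds; "joint_torque": joint torques, N m; "tool_pos": TCP position; "tcp_rot": TCP orientation; "wrist_force": force on the tool from outside, world axes, zero at the start; "torque": the same for the moment, N m; "width": opening from 0.0 (shut) to 1.0 (fully open).
Only numpy, scipy, OpenCV 4.12 (cv2) and the standard library are available. Lean on these libraries where they do the work, as an engineer would, in place of code of your own. Each camera call takes 0.05 s, during which the arm holds its last target.

### The job

Two aluminium tube blocks with lifting fins lie beside the shaker, but only one has the outline of the shaker's pocket. Set that one fully home in the pocket, flat on its floor, let go of it, and then slide the shaker's latch all the way over the block's side tab to lock it in. Leave the other block and everything else on the bench where it stands.

Things in the scene. Friction and masses are not known exactly. Their poses are not given: they have to be found in the camera images.
- tube_block: The aluminium block that fits, 0.25-0.5 kg, upright on the bench. Origin: centre of the underside of its main body, 96 (x) x 56 (y) x 30 mm high; z up. Its tab, 15 mm high from the underside, juts from the +y long side at x = +10 to +38, out to y = +44 mm. A fin, 44 (x) x 12 (y) mm, stands centred on top, z = 30 to 68 mm: grip it across its 12 mm, along y. Ten small dark wells on top.
- block_tab (a point): Point on the underside level in the middle of the tube block's tab: tube block frame x = +24, y = +36, z = 0 mm.
- spare_block: The other aluminium block, a mirror image that does not fit: same sizes, but its tab is at x = -38 to -10 mm on the +y side, and it has six larger wells. Origin at the centre of the underside of its main body. Leave it alone. Either block may lie on either side of the shaker.
- shaker: Cream bench shaker, fixed, 240 (x) x 190 (y) x 55 mm high, flat top at z = 55 mm. Origin: centre of its underside. Control panel on the -x side. In its top is the one-way pocket, 18 mm deep, the outline of the tube block with 1.8 mm to spare all round and a 3 mm 45-degree lead-in at the mouth.
- pocket (a point): Centre of the pocket's main rectangle on the pocket floor, 37 mm above the shaker's underside. Axes as the shaker's: x along the pocket's long side, y towards the tab recess, z up. The block is home when its origin is here with its x and y pointing the same way as these; its main body then stands 12 mm above the shaker's top, its tab 3 mm below it.
- pocket_tab (a point): Middle of the tab recess on the pocket floor: pocket frame x = +24, y = +36, z = 0 mm. The block_tab point belongs here.
- latch (a joint): Steel latch plate, 36 (x) x 30 (y) x 6 mm, sliding along the shaker's +x, 2 mm above its top. Value in m: 0 open, 0.064 home at its stop, over the tab; starts at 0 to 0.012, clear of the recess. Takes about 2 N, stays where left. Its centre is at pocket x = -42 mm + value, y = +51 mm. It strikes the tab if the block is not home.
- latch_grip (a point): Grip point on the latch's upright black knob, on its centre line, 31 mm above the shaker's top (49 mm above the pocket floor), at pocket x = -42 mm + latch value, y = +55 mm. Knob 14 (x) x 18 (y) mm, from 8 to 44 mm above the shaker's top. Axes as the shaker's; pinch it across x or push it towards +x.
- reagent_bottle: Glass bottle, 60 mm across, 130 mm high, bystander. Origin at the centre of its underside.
- beaker: Glass beaker, 70 mm across, 90 mm high, bystander. Origin at the centre of its underside.
- tube_rack: Blue rack of tubes, 70 x 160 mm, 98 mm high with its tubes, bystander. Origin at the centre of its underside.
- timer: White bench timer lying flat, 60 x 75 x 20 mm, bystander. Origin at the centre of its underside.
- jar: Small jar, 56 mm across, 70 mm high, bystander. Origin at the centre of its underside.
- spatula: Thin steel lab spatula lying flat, 180 mm long, bystander. Origin near its middle.
Not all that is in view belongs to the job. Leave any orange look-alike of the tube_block alone.

How it is judged:
On the way, in this order (a step that is already met when the one before it is completed fails the run):
1. the tube block is fully home in the pocket and let go of, with the latch still open (horizontal distance between tube_block and pocket below 0.005 m and horizontal distance between block_tab and pocket_tab below 0.006 m and z of tube_block in the frame of pocket below 0.003 m and angle between tube_block's own z axis and vertical below 0.05 rad and contact force between the fingers and tube_block below 0.5 N and value of joint latch below 0.03 m), for 0.2 s.
2. the latch is slid home over the tab (value of joint latch above 0.058 m), for 0.2 s.
At the end, for the whole second after the job is handed in: The tube block lies in the pocket: its origin within 5 mm of the pocket's centre in plan, its tab within 6 mm of the recess's middle, less than 3 mm above the floor, tilted less than 0.05 rad, at rest; and the latch is at 58 mm or more of its 64 mm travel, over the tab (horizontal distance between tube_block and pocket below 0.005 m and horizontal distance between block_tab and pocket_tab below 0.006 m and z of tube_block in the frame of pocket below 0.003 m and angle between tube_block's own z axis and vertical below 0.05 rad and value of joint latch above 0.058 m and linear speed of tube_block below 0.02 m/s); the robot touches nothing.
It fails at once if a bystander or the other block is moved by more than 40 mm (distance of any of spare_block, reagent_bottle, beaker, tube_rack, timer, jar, spatula from where it was at the start of the episode above 0.04 m).
It fails at once if the bottle, the jar or the beaker is tipped over (angle between any of reagent_bottle, jar, beaker's own z axis and vertical above 0.5 rad).
It also fails if it takes over 58 s, if anything falls off the work surface, if the arm or the gripper's body presses on something with over 40 N, if the wrist force passes 120 N, or if a joint passes its speed limit or range.

## Working session

There is one attempt and no reset: what is moved stays moved. The work goes in short steps, Python scripts to look and compute and a tool call to move; the robot and the scene stay as the last step left them, time stands still between calls to the robot, and variables do not carry over. Pictures are saved under pics/ and viewed, and the job is handed in when it is done.

Besides the shell and the picture viewer there is one more tool, called after ">>>" by a JSON object that holds its "name" and its "arguments". drive_tool: Moves the arm, as the interface text tells. Its arguments: {"type":"object","properties":{"steps":{"type":"array","items":{"type":"array"}},"jaw":{"type":"number"},"force":{"type":"number"}},"required":["steps"]}

```bash
mkdir -p pics
cat > h.py <<'E'
import numpy as np, cv2
from scipy.spatial.transform import Rotation as R
from workcell import bot
def snap(n,f):
    im=bot.read_camera(n); cv2.imwrite(f,im[:,:,::-1]); return im
def rot(a):
    a=np.array(a,float)
    if a.shape==(3,3): return a
    if a.size==3: return R.from_rotvec(a).as_matrix()
    return R.from_quat(a).as_matrix()
def ray(ci,u,v):
    d=np.array([(u-ci['cx'])/ci['fx'],(v-ci['cy'])/ci['fy'],1.]); return np.array(ci['position']),rot(ci['attitude'])@d
def onz(ci,u,v,z):
    p,d=ray(ci,u,v); return p+d*(z-p[2])/d[2]
def proj(ci,P):
    c=rot(ci['attitude']).T@(np.array(P)-np.array(ci['position'])); return c[0]/c[2]*ci['fx']+ci['cx'],c[1]/c[2]*ci['fy']+ci['cy']
E
python3 - <<'E'
from h import *
print(bot.read_state())
for n in ('top','scene','wrist'): print(n,bot.camera_info(n))
snap('top','pics/top0.png');snap('scene','pics/scene0.png')
E
```

```text
{'time': 0.0, 'q': array([-1.23688184e+00,  2.64749260e-01,  1.60534393e+00,  9.35862759e-06,
        1.27368781e+00, -3.69094441e-02]), 'joint_vel': array([ 0.00110111, -0.00038244, -0.00055633,  0.00031821,  0.00018224,
        0.00151266]), 'joint_torque': array([-9.36964170e-04, -5.15117490e+01, -3.67315221e+01, -1.81564396e-04,
        1.31928729e-02, -2.34577465e-05]), 'tool_pos': array([ 0.24437091, -0.62844932,  0.22998088]), 'tcp_rot': array([-3.08561927e+00, -5.78753700e-01,  4.94356727e-04]), 'wrist_force': array([ 0.46669924, -0.07142316, -0.61544142]), 'torque': array([ 0.00328987, -0.01222971, -0.03423215]), 'width': 0.9986204010985689}
top {'fx': 446.7641555651992, 'fy': 446.7641555651992, 'cx': 316.6329665028477, 'cy': 231.26450022079524, 'position': array([0.45382727, 0.00224796, 1.41085432]), 'attitude': array([-2.21951726,  2.18253546, -0.09040809])}
scene {'fx': 504.31020439631004, 'fy': 504.31020439631004, 'cx': 318.4700757370539, 'cy': 238.8105339729948, 'position': array([ 1.22894762, -0.61671703,  0.85973383]), 'attitude': array([-2.09279391, -0.98161767,  0.42635375])}
wrist {'fx': 405.51790969697873, 'fy': 405.51790969697873, 'cx': 321.0405866711897, 'cy': 243.75500252626117, 'position': array([ 0.31382845, -0.60132011,  0.37277135]), 'attitude': array([ 2.38527085, -1.63009607, -0.24434112])}
```

View pics/top0.png

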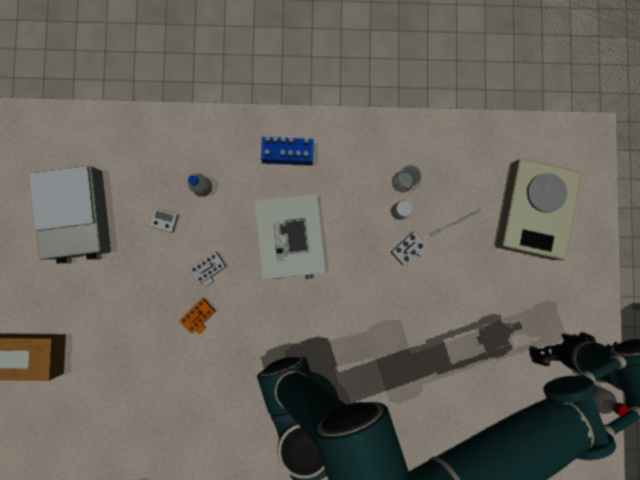

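View pics/scene0.png

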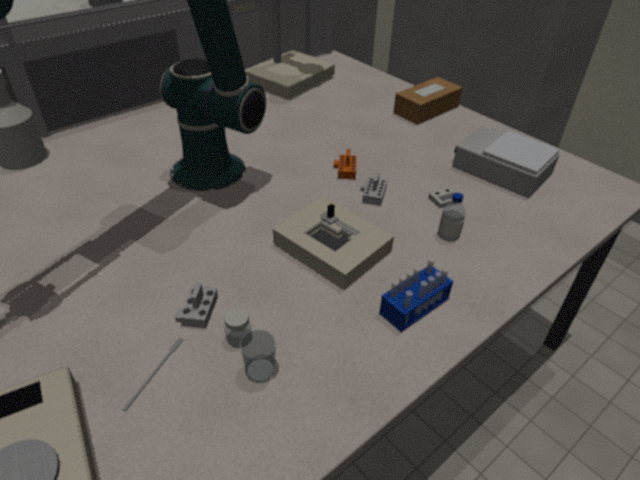

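Top view: candidates are the grey block with many small wells at (209,267), the grey block with fewer, larger wells at (407,248), and the orange look-alike at (197,315). The shaker is at about (291,237). Next are close crops of these.

Run:
```python
from h import *
im=cv2.imread('pics/top0.png')
a=cv2.resize(im[235:295,175:245],None,fx=5.7,fy=5.7,interpolation=cv2.INTER_CUBIC)
b=cv2.resize(im[220:280,370:440],None,fx=5.7,fy=5.7,interpolation=cv2.INTER_CUBIC)
cv2.imwrite('pics/c1.png',np.hstack([a,b]))
cv2.imwrite('pics/c2.png',cv2.resize(im[185:285,245:335],None,fx=6,fy=6,interpolation=cv2.INTER_CUBIC))
```

```text
(no output)
```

View pics/c1.png

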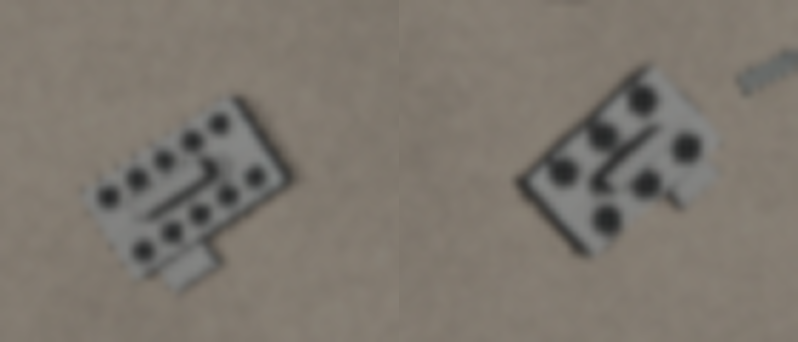

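View pics/c2.png

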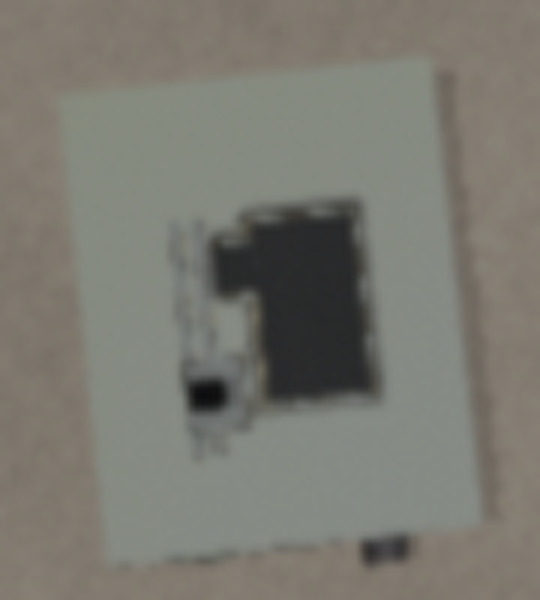

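Run:
```python
from h import *
ci=bot.camera_info('top')
for n,u,v,z in [('blk',209,266.5,.03),('pk',296.5,235.5,.055),('knob',245+207/6,185+395/6,.099),('spare',407,248,.03),('bottle',200,184,.1),('timer',163,220,.02),('orange',197,315,.03),('rack',288,150,.05),('jar',402,209,.07)]:
    print(n,onz(ci,u,v,z).round(3))
# block axis
c=lambda x,y:(175+x/5.7,235+y/5.7)
p=[onz(ci,*c(*q),.03) for q in [(108,196),(220,124),(143,252),(256,177)]]
d=(p[0]-p[1])+(p[2]-p[3]);print('block yaw',np.degrees(np.arctan2(d[1],d[0])),sum(p)/4)
c=lambda x,y:(245+x/6,185+y/6)
p=[onz(ci,*c(*q),.055) for q in [(435,60),(485,522),(60,97),(112,562)]]
d=(p[0]-p[1])+(p[2]-p[3]);print('shaker yaw',np.degrees(np.arctan2(d[1],d[0])),sum(p)/4)
s=bot.read_state();print(rot(s['tcp_rot']).round(3)); w=bot.camera_info('wrist');T=rot(s['tcp_rot']);print('cam in tool',(T.T@(w['position']-s['tool_pos'])).round(3),(T.T@rot(w['attitude'])).round(3))
```

```text
blk [0.424 0.301 0.03 ]
pk [0.522 0.034 0.055]
knob [0.474 0.082 0.099]
spare [ 0.491 -0.308  0.03 ]
bottle [0.667 0.32  0.1  ]
timer [0.565 0.45  0.02 ]
orange [0.276 0.333 0.03 ]
rack [0.786 0.066 0.05 ]
jar [ 0.607 -0.284  0.07 ]
block yaw 124.37137760922731 [0.41951105 0.30761102 0.03      ]
shaker yaw 7.389772713277699 [0.51884759 0.05248864 0.055     ]
[[ 0.932  0.362 -0.001]
 [ 0.362 -0.932  0.002]
 [ 0.    -0.002 -1.   ]]
cam in tool [ 0.075 -0.    -0.143] [[ 0.001 -0.957 -0.291]
 [ 1.     0.001  0.001]
 [-0.001 -0.291  0.957]]
```

```bash
cat >> h.py <<'E'
def yaw(): 
    T=rot(bot.read_state()['tcp_rot']); return np.degrees(np.arctan2(T[1,0],T[0,0]))
def plan(p,y,wps,n):
    """p,y start; wps list of (pos,yaw), n list of rows each; prints rows rounded"""
    p=np.array(p,float)*1000;rows=[]
    for (P,Y),k in zip(wps,n):
        P=np.array(P)*1000
        for i in range(k):
            r=k-i; d=(P-p)/r; dt=np.clip(round(((Y-y))/r,1),-7.1,7.1)
            c,s=np.cos(np.radians(y)),np.sin(np.radians(y))
            M=np.array([[c,s,0],[s,-c,0],[0,0,-1]])
            L=np.round(M.T@d,0); rows.append([[int(v) for v in L],float(round(-dt,1))])
            p=p+M@L; y=y+dt
    for i in range(0,len(rows),8): print(str(rows[i:i+8]).replace(' ',''))
    print('end',p.round(1),round(y,2)); return rows
E
python3 - <<'E'
from h import *
plan([.245,-.629,.231],21.2,[([.47,-.45,.25],30),([.5,.034,.25],80)],[8,14])
E
```

```text
[[[34,-11,-2],-1.1],[[35,-10,-2],-1.1],[[35,-9,-2],-1.1],[[35,-9,-3],-1.1],[[35,-8,-2],-1.1],[[35,-7,-3],-1.1],[[35,-7,-2],-1.1],[[35,-6,-3],-1.1]]
[[[19,-29,0],-3.6],[[21,-28,0],-3.6],[[23,-26,0],-3.6],[[24,-25,0],-3.6],[[26,-23,0],-3.6],[[27,-21,0],-3.6],[[28,-20,0],-3.5],[[30,-18,0],-3.6]]
[[[31,-16,0],-3.5],[[31,-14,0],-3.6],[[32,-12,0],-3.5],[[33,-10,0],-3.6],[[34,-8,0],-3.5],[[35,-7,0],-3.6]]
end [499.9  34.5 250. ] 80.0
```

>>> {"name": "drive_tool", "arguments": {"steps": [[[34, -11, -2], -1.1], [[35, -10, -2], -1.1], [[35, -9, -2], -1.1], [[35, -9, -3], -1.1], [[35, -8, -2], -1.1], [[35, -7, -3], -1.1], [[35, -7, -2], -1.1], [[35, -6, -3], -1.1]]}}

```text
time: 0.77
tool_pos: [0.4699, -0.4483, 0.2496]
tcp_rot: [-3.033, -0.815, 0.001]
wrist_force: [-0.1, -0.6, -0.5]
width: 1.006
```

>>> {"name": "drive_tool", "arguments": {"steps": [[[19, -29, 0], -3.6], [[21, -28, 0], -3.6], [[23, -26, 0], -3.6], [[24, -25, 0], -3.6], [[26, -23, 0], -3.6], [[27, -21, 0], -3.6], [[28, -20, 0], -3.5], [[30, -18, 0], -3.6]]}}

```text
time: 1.43
tool_pos: [0.4857, -0.1715, 0.2498]
tcp_rot: [-2.735, -1.544, 0.001]
wrist_force: [0.7, -0.0, 0.1]
width: 1.001
```

>>> {"name": "drive_tool", "arguments": {"steps": [[[31, -16, 0], -3.5], [[31, -14, 0], -3.6], [[32, -12, 0], -3.5], [[33, -10, 0], -3.6], [[34, -8, 0], -3.5], [[35, -7, 0], -3.6], [[0, 0, 0], 0], [[0, 0, 0], 0]]}}

```text
time: 2.1
tool_pos: [0.4985, 0.0363, 0.2498]
tcp_rot: [-2.402, -2.024, 0.001]
wrist_force: [0.1, -0.2, -0.5]
width: 1.0
```

Run:
```python
from h import *
s=bot.read_state();print(s['time'],s['tool_pos'],yaw())
ci=bot.camera_info('wrist');np.save('ci1.npy',ci,allow_pickle=True)
snap('wrist','pics/w1.png')
```

```text
2.1 [0.49847813 0.03632055 0.2498318 ] 80.25410712785792
```

View pics/w1.png

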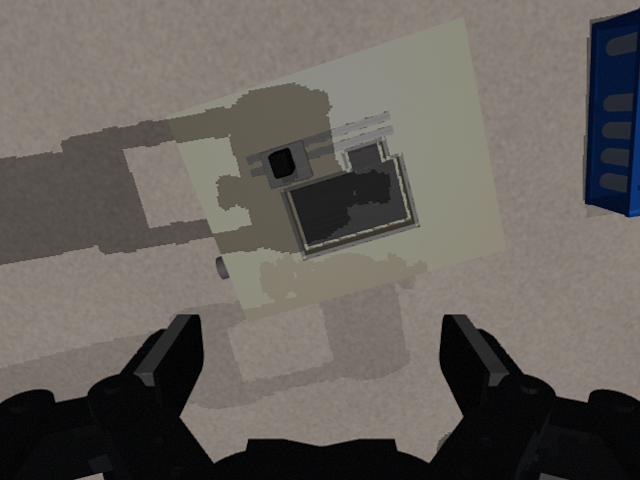

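The wrist view shows the pocket at about (355,205), the tab recess at (367,155) and the knob at (282,163). I'll zoom in to pick the corners.

Run:
```python
from h import *
im=cv2.imread('pics/w1.png')
cv2.imwrite('pics/w1c.png',cv2.resize(im[115:265,235:435],None,fx=4,fy=4,interpolation=cv2.INTER_CUBIC))
```

```text
(no output)
```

View pics/w1c.png

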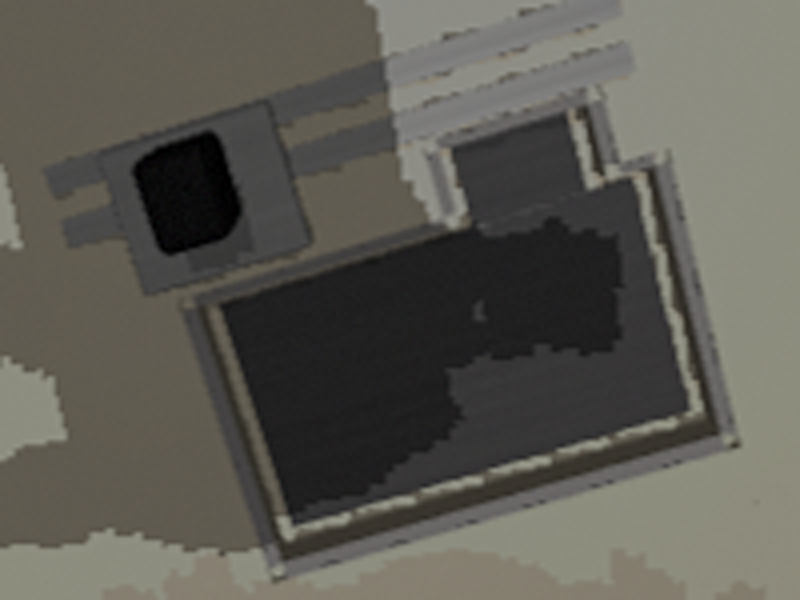

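Run:
```python
from h import *
ci=np.load('ci1.npy',allow_pickle=True).item()
f=lambda x,y,z:onz(ci,235+x/4-.375,115+y/4-.375,z)
a,b,c,d=[f(*q,.055) for q in [(183,303),(275,580),(740,440),(665,153)]]
print('len',[round(1000*np.linalg.norm(v),1) for v in (d-a,c-b,a-b,d-c)])
v=(d-a)+(c-b);w=(a-b)+(d-c)
print('yaw x',np.degrees(np.arctan2(v[1],v[0])),'from y',np.degrees(np.arctan2(w[1],w[0]))-90,'ctr',(a+b+c+d)/4)
ctr=(a+b+c+d)/4; ex=v/np.linalg.norm(v); ey=np.array([-ex[1],ex[0],0])
P=[f(*q,.063) for q in [(100,155),(270,100),(312,242),(148,293)]]
for p in P: print('latch',(p-ctr)@ex*1000,(p-ctr)@ey*1000)
L=sum(P)/4-ctr;print(L@ex*1000,L@ey*1000,'val',L@ex*1000+42)
# top-cam check of pocket
```

```text
len [np.float64(103.7), np.float64(105.1), np.float64(64.0), np.float64(63.3)]
yaw x 7.7100859121860115 from y 7.662783009647995 ctr [0.52392941 0.03554255 0.055     ]
latch -56.74191245522706 65.96980051505186
latch -21.16090205402366 65.92794531826533
latch -21.74956095181889 36.96202217622947
latch -56.808083784041486 37.12364593373963
-39.11511481127775 51.49585348582157 val 2.884885188722251
```

Run:
```python
from h import *
s=bot.read_state();print(s['tool_pos'],yaw())
plan([.4999,.0345,.25],80,[([.422,.302,.2],124.4)],[8])
```

```text
[0.49856914 0.0350981  0.24988151] 80.140747628678
[[[31,-15,6],-5.6],[[33,-12,6],-5.5],[[34,-9,6],-5.6],[[34,-6,6],-5.5],[[35,-3,6],-5.6],[[35,1,7],-5.5],[[34,4,6],-5.6],[[34,8,7],-5.5]]
end [422.2 302.  200. ] 124.4
```

>>> {"name": "drive_tool", "arguments": {"steps": [[[31, -15, 6], -5.6], [[33, -12, 6], -5.5], [[34, -9, 6], -5.6], [[34, -6, 6], -5.5], [[35, -3, 6], -5.6], [[35, 1, 7], -5.5], [[34, 4, 6], -5.6], [[34, 8, 7], -5.5]]}}

```text
time: 2.82
tool_pos: [0.4212, 0.3019, 0.2]
tcp_rot: [1.461, 2.78, -0.0]
wrist_force: [1.1, -0.3, -0.3]
width: 0.999
```

>>> {"name": "drive_tool", "arguments": {"steps": [[[0, 0, 0], 0], [[0, 0, 0], 0], [[0, 0, 0], 0]]}}

```text
time: 3.07
tool_pos: [0.4216, 0.3007, 0.2001]
tcp_rot: [1.467, 2.778, -0.002]
wrist_force: [-0.2, 0.0, 0.5]
width: 0.999
```

Run:
```python
from h import *
s=bot.read_state();print(s['time'],s['tool_pos'],yaw())
ci=bot.camera_info('wrist');np.save('ci2.npy',ci,allow_pickle=True)
im=snap('wrist','pics/w2.png')[:,:,::-1]
cv2.imwrite('pics/w2.png',im)
```

```text
3.0667 [0.42157898 0.30071915 0.20005905] 124.32852270365707
```

View pics/w2.png

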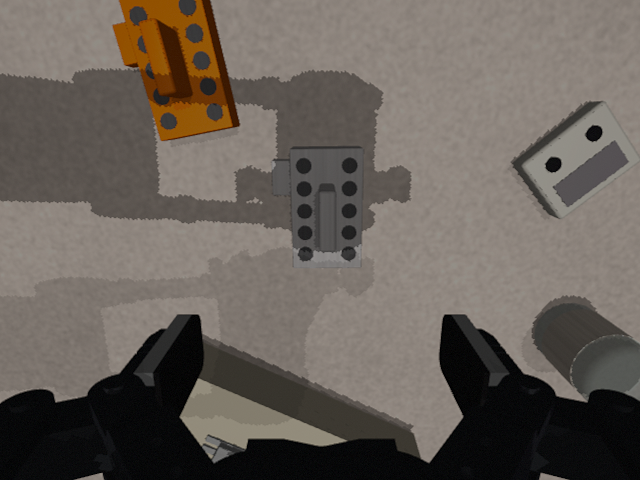

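The ten-well block is at about (327,207), with its tab at (281,178) on the left and its fin at (327,218). The orange look-alike is at (180,65).

Run:
```python
from h import *
im=cv2.imread('pics/w2.png')
cv2.imwrite('pics/w2c.png',cv2.resize(im[140:275,262:382],None,fx=4.4,fy=4.4,interpolation=cv2.INTER_CUBIC))
g=cv2.cvtColor(im,cv2.COLOR_BGR2GRAY)
ci=np.load('ci2.npy',allow_pickle=True).item()
m=(g<45).astype('uint8')
n,l,st,c=cv2.connectedComponentsWithStats(m)
W=[]
for i in range(1,n):
    if 60<st[i,4]<500 and 285<c[i][0]<370 and 150<c[i][1]<270: W.append(c[i]);print(st[i,4],c[i].round(1))
P=np.array([onz(ci,*w,.03) for w in W]); print(P.mean(0))
```

```text
170 [303.3 165.6]
172 [349.2 165.2]
164 [349.  188.2]
162 [303.7 188.6]
156 [304.2 211. ]
160 [348.6 210.6]
152 [304.5 232.5]
151 [348.5 232.1]
[0.41695793 0.31567612 0.03      ]
```

View pics/w2c.png

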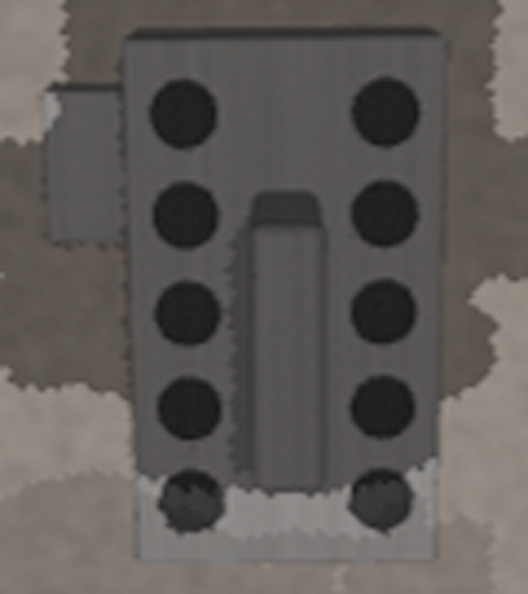

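Run:
```python
from h import *
ci=np.load('ci2.npy',allow_pickle=True).item()
Lw=[(303.3,165.6),(303.7,188.6),(304.2,211),(304.5,232.5),(305,253.5)];Rw=[(349.2,165.2),(349,188.2),(348.6,210.6),(348.5,232.1),(348.3,253.5)]
A=np.array([onz(ci,*w,.03) for w in Lw]);B=np.array([onz(ci,*w,.03) for w in Rw])
c=(A.mean(0)+B.mean(0))/2; d=sum(A[i]-A[4-i]+B[i]-B[4-i] for i in (0,1)); y=np.degrees(np.arctan2(d[1],d[0]))
k=lambda x,y,z:onz(ci,262+x/4.4-.4,140+y/4.4-.4,z)
q=[k(*p,.03) for p in [(125,40),(445,38),(137,557),(438,557)]]
print('wells',c,y,'corners',sum(q)/4, 'size',np.linalg.norm(q[0]-q[1]),np.linalg.norm(q[0]-q[2]))
f=[k(*p,.068) for p in [(253,228),(323,228),(258,490),(323,490)]];print('fin',sum(f)/4)
# tab
print('ten c spacing',np.linalg.norm(A[0]-A[4]))
C=c;s=bot.read_state();p=s['tool_pos'];th=np.radians(yaw());e=C-p
print('dx,dy tool',1000*(e[0]*np.cos(th)+e[1]*np.sin(th)),1000*(e[0]*np.sin(th)-e[1]*np.cos(th)),'yaw',yaw(),p)
```

```text
wells [0.42200986 0.30840263 0.03      ] 124.83149106784313 corners [0.42174401 0.30911427 0.03      ] size 0.05473237809120325 0.09409609322000001
fin [0.42187203 0.30888926 0.068     ]
ten c spacing 0.07055392476910295
dx,dy tool 6.424165933110972 4.63133384188189 yaw 124.28662244261676 [0.42180226 0.3004858  0.20032424]
```

>>> {"name": "drive_tool", "arguments": {"steps": [[[3, 2, 20], -0.5], [[4, 3, 30], 0], [[0, 0, 30], 0], [[0, 0, 20], 0], [[0, 0, 0], 0], [[0, 0, 0], 0]], "jaw": 0.5}}

```text
time: 3.62
tool_pos: [0.4211, 0.3087, 0.0996]
tcp_rot: [-1.455, -2.783, 0.004]
wrist_force: [0.4, 0.4, 0.2]
width: 0.503
```

Run:
```python
from h import *
s=bot.read_state();print(s['time'],s['tool_pos'],yaw())
ci=bot.camera_info('wrist');np.save('ci3.npy',ci,allow_pickle=True)
snap('wrist','pics/w3.png')
```

```text
3.6167 [0.42108475 0.30866472 0.09958201] 124.7841762123795
```

View pics/w3.png

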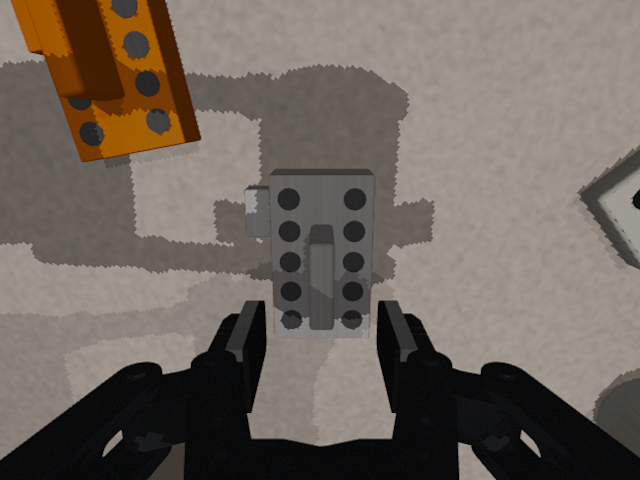

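The fin (321,285) sits midway between the fingers, so I'll descend and grip.

>>> {"name": "drive_tool", "arguments": {"steps": [[[0, 0, 25], 0], [[0, 0, 25], 0], [[0, 0, 14], 0], [[0, 0, 0], 0], [[0, 0, 0], 0]]}}

```text
time: 4.08
tool_pos: [0.4223, 0.3108, 0.0377]
tcp_rot: [1.453, 2.785, 0.002]
wrist_force: [1.3, -0.0, 0.7]
width: 0.502
```

>>> {"name": "drive_tool", "arguments": {"steps": [[[0, 0, 0], 0], [[0, 0, 0], 0], [[0, 0, 0], 0], [[0, 0, 0], 0], [[0, 0, 0], 0], [[0, 0, 0], 0], [[0, 0, 0], 0], [[0, 0, 0], 0]], "jaw": 0, "force": 60}}

```text
time: 4.75
tool_pos: [0.4227, 0.3115, 0.0385]
tcp_rot: [1.451, 2.784, 0.005]
wrist_force: [-0.9, -1.1, 6.7]
width: 0.131
```

>>> {"name": "drive_tool", "arguments": {"steps": [[[0, 0, -10], 0], [[0, 0, -25], 0], [[0, 0, -30], 0], [[0, 0, -30], 0], [[0, 0, 0], 0], [[0, 0, 0], 0]]}}

```text
time: 5.25
tool_pos: [0.4226, 0.3117, 0.134]
tcp_rot: [1.451, 2.784, 0.008]
wrist_force: [0.5, -0.9, -4.1]
width: 0.133
```

Run:
```python
from h import *
s=bot.read_state();print(s['time'],s['tool_pos'],yaw())
ci=bot.camera_info('wrist');np.save('ci4.npy',ci,allow_pickle=True)
snap('wrist','pics/w4.png')
```

```text
5.25 [0.42264541 0.31171109 0.13400508] 124.94999235671675
```

View pics/w4.png

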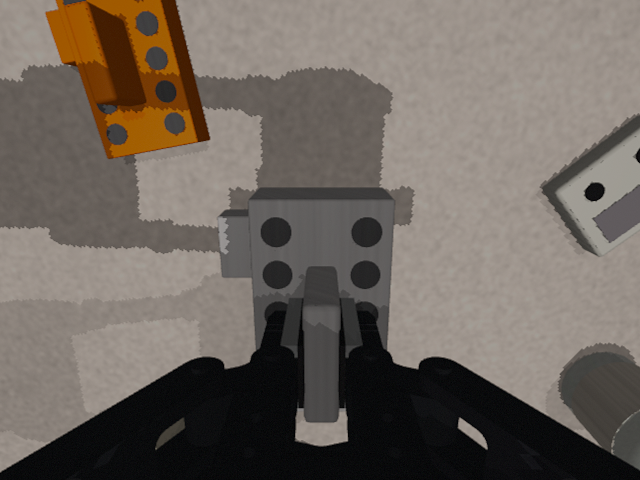

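```bash
cat >> h.py <<'E'
def tool_pt(ci,s,u,v,h):
    """point in tool frame at tool z = h (m)"""
    T=rot(s['tcp_rot']); p,d=ray(ci,u,v); p=T.T@(p-s['tool_pos']); d=T.T@d
    return (p+d*(h-p[2])/d[2])*1000
E
python3 - <<'E'
from h import *
s=bot.read_state();ci=np.load('ci4.npy',allow_pickle=True).item()
im=cv2.imread('pics/w4.png');g=cv2.cvtColor(im,cv2.COLOR_BGR2GRAY)
for h in (-.0085,.0085):
  for n,u,v in [('w1L',276,232),('w1R',366,232),('w2L',277.5,275),('w2R',365.5,275),('edL',249,200),('edR',394,200)]:
    print(h,n,tool_pt(ci,s,u,v,h).round(1))
cv2.imwrite('pics/w4c.png',cv2.resize(im[175:435,200:420],None,fx=2.3,fy=2.3,interpolation=cv2.INTER_CUBIC))
E
```

```text
-0.0085 w1L [ 37.3 -13.4  -8.5]
-0.0085 w1R [37.2 18.  -8.5]
-0.0085 w2L [ 21.2 -13.4  -8.5]
-0.0085 w2R [21.2 18.3 -8.5]
-0.0085 edL [ 48.6 -22.2  -8.5]
-0.0085 edR [48.5 27.1 -8.5]
0.0085 w1L [ 32.6 -15.3   8.5]
0.0085 w1R [32.6 20.   8.5]
0.0085 w2L [ 14.6 -15.2   8.5]
0.0085 w2R [14.5 20.4  8.5]
0.0085 edL [ 45.3 -25.2   8.5]
0.0085 edR [45.3 30.3  8.5]
```

View pics/w4c.png

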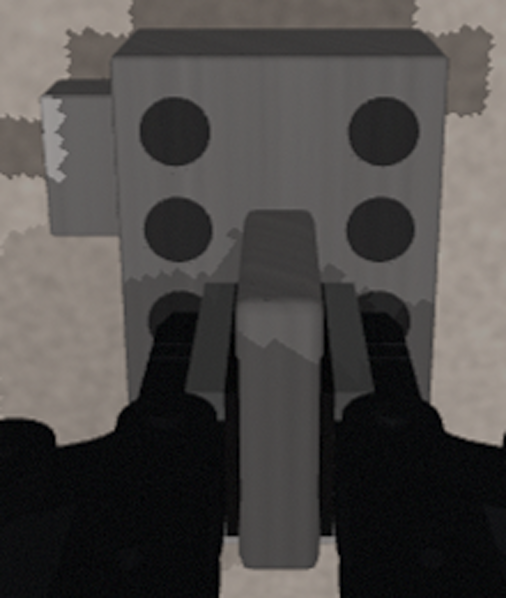

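Run:
```python
from h import *
plan([.4226,.3117,.134],124.95,[([.44,.24,.24],97),([.43,.023,.25],7.7)],[4,13])
```

```text
[[[-17,-7,-26],7.0],[[-18,-4,-27],7.0],[[-18,-2,-26],7.0],[[-19,-1,-27],7.0],[[-16,-3,-1],6.9],[[-17,-1,-1],6.9],[[-17,1,-1],6.9],[[-16,3,-1],6.9]]
[[[-16,5,-1],6.8],[[-15,7,-1],6.9],[[-14,9,-1],6.8],[[-13,11,0],6.9],[[-12,12,-1],6.8],[[-10,13,0],6.9],[[-8,14,-1],6.8],[[-7,16,0],6.9]]
[[[-5,16,-1],6.8]]
end [429.8  22.7 250. ] 7.75
```

>>> {"name": "drive_tool", "arguments": {"steps": [[[-17, -7, -26], 7.0], [[-18, -4, -27], 7.0], [[-18, -2, -26], 7.0], [[-19, -1, -27], 7.0], [[-16, -3, -1], 6.9], [[-17, -1, -1], 6.9], [[-17, 1, -1], 6.9], [[-16, 3, -1], 6.9]]}}

```text
time: 5.97
tool_pos: [0.4325, 0.1708, 0.2388]
tcp_rot: [-2.588, -1.779, 0.007]
wrist_force: [-0.0, 0.1, -3.1]
width: 0.132
```

>>> {"name": "drive_tool", "arguments": {"steps": [[[-16, 5, -1], 6.8], [[-15, 7, -1], 6.9], [[-14, 9, -1], 6.8], [[-13, 11, 0], 6.9], [[-12, 12, -1], 6.8], [[-10, 13, 0], 6.9], [[-8, 14, -1], 6.8], [[-7, 16, 0], 6.9]]}}

```text
time: 6.63
tool_pos: [0.4274, 0.0377, 0.2437]
tcp_rot: [-3.117, -0.389, 0.008]
wrist_force: [0.3, -0.4, -3.2]
width: 0.13
```

>>> {"name": "drive_tool", "arguments": {"steps": [[[-5, 16, -1], 6.8], [[0, 0, 0], 0], [[0, 0, 0], 0], [[0, 0, 0], 0], [[0, 0, 0], 0]]}}

```text
time: 7.05
tool_pos: [0.4278, 0.0223, 0.2463]
tcp_rot: [-3.134, -0.215, 0.003]
wrist_force: [0.1, 0.4, -3.2]
width: 0.127
```

Run:
```python
from h import *
s=bot.read_state();print(s['time'],s['tool_pos'],yaw(),s['width'])
ci=bot.camera_info('wrist');np.save('ci5.npy',dict(ci=ci,s=s),allow_pickle=True)
snap('wrist','pics/w5.png')
```

```text
7.05 [0.42779918 0.02228003 0.24630605] 7.8539113925740915 0.12697042140047532
```

View pics/w5.png

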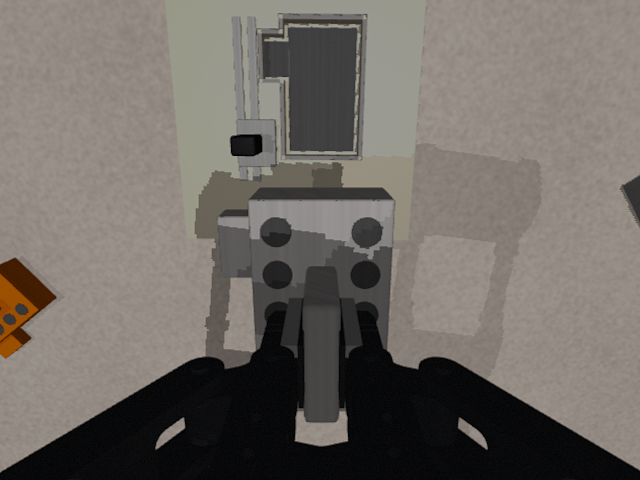

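The block is still steady in the grip and the pocket is fully visible at about (322,85). Zooming in.

Run:
```python
from h import *
im=cv2.imread('pics/w5.png')
cv2.imwrite('pics/w5c.png',cv2.resize(im[5:185,225:385],None,fx=3.3,fy=3.3,interpolation=cv2.INTER_CUBIC))
cv2.imwrite('pics/w5d.png',cv2.resize(im[180:300,210:410],None,fx=4,fy=4,interpolation=cv2.INTER_CUBIC))
```

```text
(no output)
```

View pics/w5c.png

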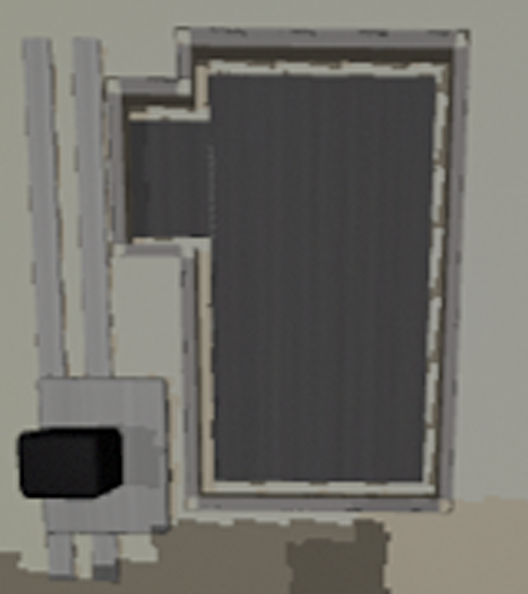

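View pics/w5d.png

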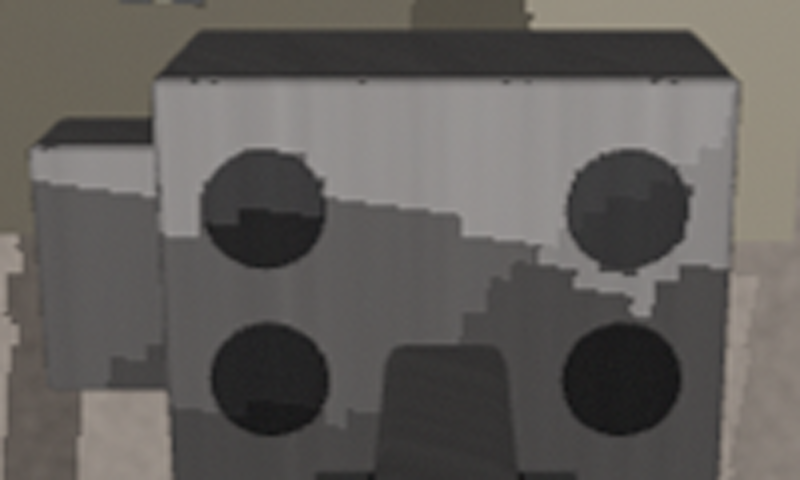

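Run:
```python
from h import *
D=np.load('ci5.npy',allow_pickle=True).item();ci,s=D['ci'],D['s']
f=lambda x,y:(225+x/3.3-.35,5+y/3.3-.35)
hz=s['tool_pos'][2]-.055
a,b,c,d=[onz(ci,*f(*q),.055) for q in [(178,30),(467,33),(450,510),(187,505)]]
print([round(1000*np.linalg.norm(v),1) for v in (a-b,c-d,a-d,b-c)])
v=(a-d)+(b-c);w=(a-b)+(d-c);print('pyaw',np.degrees(np.arctan2(v[1],v[0])),np.degrees(np.arctan2(w[1],w[0]))-90)
ctr=(a+b+c+d)/4;print('ctr',ctr)
T=rot(s['tcp_rot']);print('pocket in tool',1000*T.T@(ctr-s['tool_pos']))
# bias from two views
dlt=ctr-np.array([.52392941,.03554255,.055]);M=lambda y:np.array([[np.cos(np.radians(y)),np.sin(np.radians(y))],[np.sin(np.radians(y)),-np.cos(np.radians(y))]])
print('bias tool mm',np.linalg.solve(M(7.85)-M(80.2),dlt[:2])*1000)
g=lambda x,y:(210+x/4-.375,180+y/4-.375)
for n,h,q in [('top edge',.0085,[(158,79),(738,79)]),('w1',.0085,[(264,208),(628,208)]),('w2',.0085,[(270,380),(621,380)]),('bot edge',.0385,[(197,30),(690,30)])]:
    p=[tool_pt(ci,s,*g(*k),h) for k in q];print(n,p[0].round(1),p[1].round(1),'yaw',np.degrees(np.arctan2((p[1]-p[0])[0],(p[1]-p[0])[1])))
print('yaw tool',yaw())
```

```text
[np.float64(64.3), np.float64(64.5), np.float64(103.7), np.float64(104.3)]
pyaw 7.416914664807146 7.095179287372815
ctr [0.52371261 0.03547655 0.055     ]
pocket in tool [9.71554391e+01 1.75098519e-01 1.91134328e+02]
bias tool mm [-0.08742956  0.17090222]
top edge [ 46.  -27.5   8.5] [46.  27.2  8.5] yaw 0.04052699491051629
w1 [ 33.4 -17.9   8.5] [33.4 17.2  8.5] yaw 0.03917151627867995
w2 [ 15.6 -17.9   8.5] [15.6 17.1  8.5] yaw 0.03725988452730097
bot edge [ 45.9 -28.2  38.5] [45.9 27.  38.5] yaw 0.041025396270412864
yaw tool 7.8554115207903505
```

>>> {"name": "drive_tool", "arguments": {"steps": [[[25, 0, 0], 0.3], [[25, 0, 0], 0], [[25, 0, 5], 0], [[20, 0, 15], 0], [[4, 0, 30], 0], [[0, 0, 30], 0], [[0, 0, 30], 0], [[0, 0, 25], 0]]}}

```text
time: 7.77
tool_pos: [0.5257, 0.0355, 0.1098]
tcp_rot: [-3.134, -0.207, 0.003]
wrist_force: [-0.2, -0.5, -2.7]
width: 0.128
```

>>> {"name": "drive_tool", "arguments": {"steps": [[[0, 0, 0], 0], [[0, 0, 0], 0], [[0, 0, 0], 0]]}}

```text
time: 8.02
tool_pos: [0.5277, 0.0351, 0.1137]
tcp_rot: [3.135, 0.206, 0.003]
wrist_force: [0.2, 0.8, -1.5]
width: 0.13
```

Run:
```python
from h import *
D=np.load('ci5.npy',allow_pickle=True).item();s0=D['s']
s=bot.read_state();T=rot(s0['tcp_rot']);tgt=s0['tool_pos']+T@np.array([.0994,.0004,0])
print(tgt,s['tool_pos'],1000*rot(s['tcp_rot']).T@(tgt-s['tool_pos']),yaw(),s['wrist_force'])
ci=bot.camera_info('wrist');np.save('ci6.npy',dict(ci=ci,s=s),allow_pickle=True)
snap('wrist','pics/w6.png')
```

```text
[0.52632128 0.03546655 0.24612984] [0.52770969 0.03505423 0.1137083 ] [  -1.0547946    -0.57241242 -132.42401858] 7.502665724667888 [ 0.2368685   0.83159611 -1.52789623]
```

View pics/w6.png

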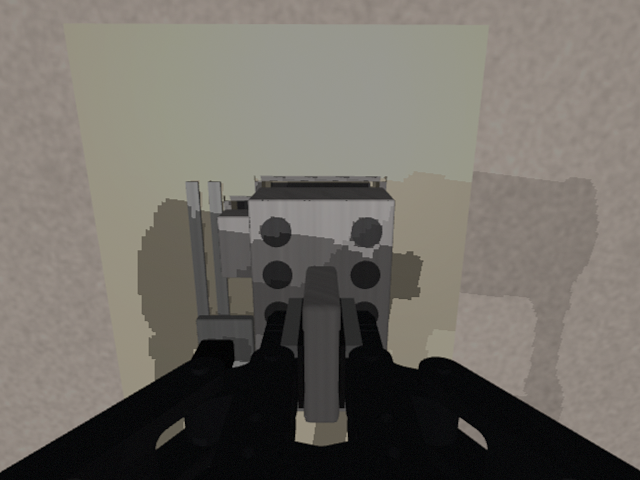

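>>> {"name": "drive_tool", "arguments": {"steps": [[[-1, -0.5, 0], 0], [[0, 0, 0], 0], [[0, 0, 0], 0]]}}

```text
time: 8.32
tool_pos: [0.5265, 0.035, 0.1139]
tcp_rot: [3.135, 0.204, 0.005]
wrist_force: [0.1, -0.9, -2.9]
width: 0.131
```

Run:
```python
from h import *
s=bot.read_state();print(s['tool_pos'],yaw(),s['wrist_force'])
ci=bot.camera_info('wrist');np.save('ci7.npy',dict(ci=ci,s=s),allow_pickle=True)
snap('wrist','pics/w7.png')
im=cv2.imread('pics/w7.png')
cv2.imwrite('pics/w7c.png',cv2.resize(im[165:295,180:400],None,fx=3.6,fy=3.6,interpolation=cv2.INTER_CUBIC))
```

```text
[0.52647152 0.03498861 0.11388913] 7.451590826568096 [ 0.07054836 -0.94148734 -2.88701928]
```

View pics/w7c.png

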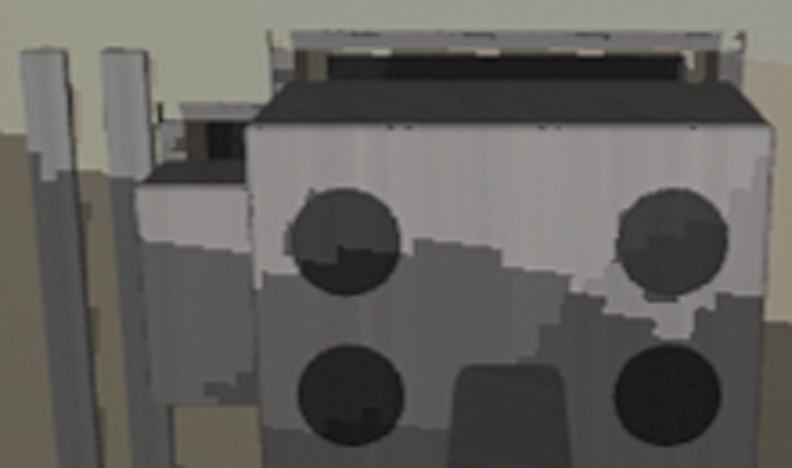

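Run:
```python
from h import *
D=np.load('ci7.npy',allow_pickle=True).item();ci,s=D['ci'],D['s']
g=lambda x,y:(180+x/3.6-.36,165+y/3.6-.36)
hz=s['tool_pos'][2]-.055
for n,h,q in [('pk mouth',hz,[(270,33),(743,35)]),('blk top',.0085,[(247,124),(771,126)]),('bot',.0385,[(285,82),(728,82)]),('w1',.0085,[(345,243),(673,243)])]:
    p=[tool_pt(ci,s,*g(*k),h) for k in q];print(n,p[0].round(1),p[1].round(1),'mid',((p[0]+p[1])/2).round(2),'yaw',np.degrees(np.arctan2((p[1]-p[0])[0],(p[1]-p[0])[1])).round(2))
```

```text
pk mouth [ 49.3 -33.2  58.9] [49.  31.7 58.9] mid [49.15 -0.74 58.89] yaw -0.2
blk top [ 46.1 -27.9   8.5] [45.9 27.1  8.5] mid [46.   -0.41  8.5 ] yaw -0.18
bot [ 45.8 -28.3  38.5] [45.8 26.9 38.5] mid [45.78 -0.72 38.5 ] yaw 0.04
w1 [ 33.2 -18.    8.5] [33.2 17.2  8.5] mid [33.18 -0.41  8.5 ] yaw 0.04
```

>>> {"name": "drive_tool", "arguments": {"steps": [[[-0.5, 0, 5], 0], [[0, 0, 8], 0], [[0, 0, 8], 0], [[0, 0, 4], 0], [[0, 0, 4], 0], [[0, 0, 0], 0], [[0, 0, 0], 0]]}}

```text
time: 8.95
tool_pos: [0.5246, 0.0348, 0.0827]
tcp_rot: [-3.135, -0.204, 0.002]
wrist_force: [-0.9, 0.3, -4.0]
width: 0.131
```

>>> {"name": "drive_tool", "arguments": {"steps": [[[0, 0, 2], 0], [[0, 0, 2], 0], [[0, 0, 2], 0], [[0, 0, 1.5], 0], [[0, 0, 0], 0], [[0, 0, 0], 0]]}}

```text
time: 9.45
tool_pos: [0.5249, 0.0349, 0.0757]
tcp_rot: [-3.135, -0.204, 0.0]
wrist_force: [-0.5, -1.2, -3.0]
width: 0.13
```

>>> {"name": "drive_tool", "arguments": {"steps": [[[0, 0, 1], 0], [[0, 0, 1], 0], [[0, 0, 0], 0], [[0, 0, 0], 0]]}}

```text
time: 9.78
tool_pos: [0.5251, 0.0349, 0.0755]
tcp_rot: [-3.135, -0.204, -0.0]
wrist_force: [-4.8, -0.6, 7.7]
width: 0.128
```

The block has reached the floor (z 0.0755 as predicted, with upward force). I'll release it with a partial opening and then rise.

>>> {"name": "drive_tool", "arguments": {"steps": [[[0, 0, -0.5], 0], [[0, 0, 0], 0], [[0, 0, 0], 0], [[0, 0, 0], 0], [[0, 0, 0], 0], [[0, 0, 0], 0]], "jaw": 0.4}}

```text
time: 10.28
tool_pos: [0.5249, 0.0349, 0.0741]
tcp_rot: [-3.135, -0.204, 0.0]
wrist_force: [0.1, 0.0, -0.0]
width: 0.398
```

>>> {"name": "drive_tool", "arguments": {"steps": [[[0, 0, -10], 0], [[0, 0, -20], 0], [[0, 0, -30], 0], [[0, 0, -30], 0], [[0, 0, -30], 0], [[0, 0, -30], 0], [[0, 0, 0], 0], [[0, 0, 0], 0]]}}

```text
time: 10.95
tool_pos: [0.5269, 0.0349, 0.2278]
tcp_rot: [3.135, 0.204, 0.01]
wrist_force: [-0.4, -0.2, -0.3]
width: 0.405
```

Run:
```python
from h import *
s=bot.read_state();print(s['tool_pos'],yaw(),s['wrist_force'])
ci=bot.camera_info('wrist');np.save('ci8.npy',dict(ci=ci,s=s),allow_pickle=True)
snap('wrist','pics/w8.png')
```

```text
[0.52686019 0.03491494 0.22782528] 7.44685653925872 [-0.38867434 -0.1598001  -0.34642052]
```

View pics/w8.png

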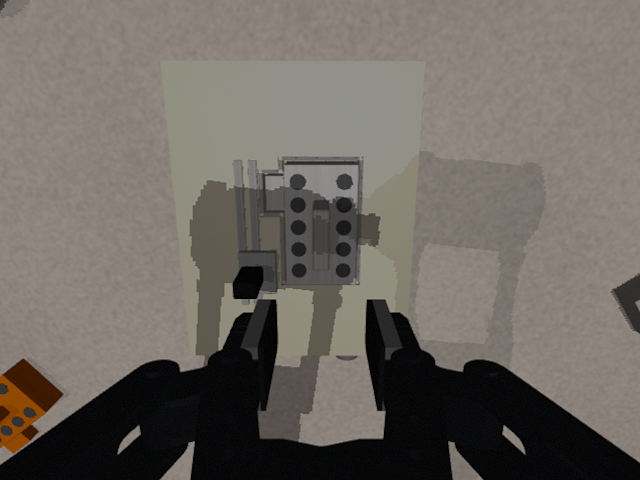

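Run:
```python
from h import *
im=cv2.imread('pics/w8.png')
cv2.imwrite('pics/w8c.png',cv2.resize(im[145:305,225:375],None,fx=3.7,fy=3.7,interpolation=cv2.INTER_CUBIC))
```

```text
(no output)
```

View pics/w8c.png

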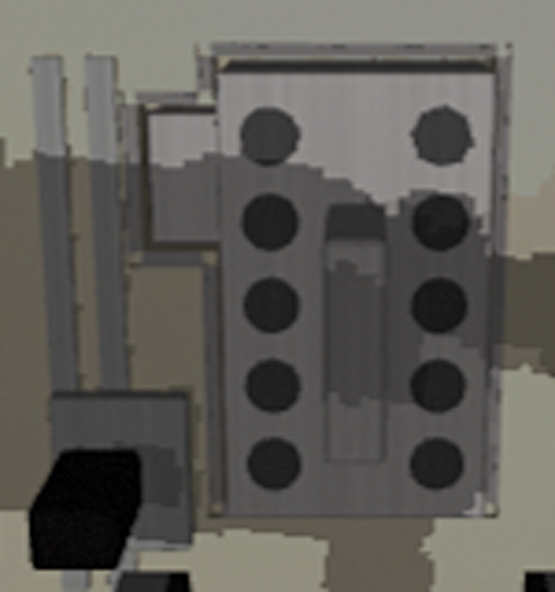

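Run:
```python
from h import *
D=np.load('ci8.npy',allow_pickle=True).item();ci,s=D['ci'],D['s']
f=lambda x,y,z:onz(ci,225+x/3.7-.36,145+y/3.7-.36,z)
T=rot(s['tcp_rot'])
def tf(P): return 1000*T.T@(P-s['tool_pos'])
m=[f(*q,.055) for q in [(200,46),(508,46),(493,515),(212,515)]]
for zt in (.067,.085):
  w=[f(*q,zt) for q in [(269,136),(442,136),(271,222),(440,222),(271,305),(438,305),(272,386),(437,386),(274,463),(436,463)]]
  print(zt,'wells',tf(sum(w)/10).round(2),'len',np.linalg.norm(w[0]-w[8]),np.linalg.norm(w[1]-w[9]),'width',np.linalg.norm(w[4]-w[5]))
print('mouth',tf(sum(m)/4).round(2),[np.linalg.norm(m[i]-m[i-1]).round(4) for i in range(4)])
w=[f(*q,.063) for q in [(52,397),(190,396),(194,545)]];print('plate',[tf(x).round(1) for x in w])
k=[f(*q,.099) for q in [(34,512),(125,514),(118,568),(33,568)]];print('knob top',tf(sum(k)/4).round(1))
```

```text
0.067 wells [ -4.28  -0.69 160.8 ] len 0.07030914819669731 0.07031701788473112 width 0.03488322964368047
0.085 wells [  0.38  -0.67 142.83] len 0.06614765679767563 0.06615506069086038 width 0.032818544409176434
mouth [ -4.31  -1.08 172.8 ] [np.float64(0.1042), np.float64(0.0637), np.float64(0.1042), np.float64(0.0636)]
plate [array([-25.8, -66. , 164.6]), array([-25.5, -36.2, 164.6]), array([-60.2, -36.4, 164.4])]
knob top [-43.6 -55.  128.5]
```

The wells' centre (-4.3,-0.7) coincides with the mouth centre (-4.3,-1.1) and the scale matches z=0.067, so the block is home. The latch value is about 3 mm. Next I'll shut the fingers and go behind the knob.

>>> {"name": "drive_tool", "arguments": {"steps": [[[-26, -18, 0], 0], [[-26, -18, 0], 0], [[-27, -19, 0], 0], [[0, 0, 30], 0], [[0, 0, 30], 0], [[0, 0, 30], 0], [[0, 0, 0], 0], [[0, 0, 0], 0]], "jaw": 0, "force": 20}}

```text
time: 11.67
tool_pos: [0.4364, 0.0788, 0.1315]
tcp_rot: [3.135, 0.204, -0.012]
wrist_force: [0.5, 0.1, 0.4]
width: 0.001
```

Run:
```python
from h import *
s=bot.read_state();print(s['tool_pos'],yaw(),s['wrist_force'],s['width'])
D=np.load('ci8.npy',allow_pickle=True).item();s0=D['s'];K=s0['tool_pos']+rot(s0['tcp_rot'])@np.array([-.0436,-.0555,.13])
print('knob in tool',1000*rot(s['tcp_rot']).T@(K-s['tool_pos']))
snap('wrist','pics/w9.png')
```

```text
[0.43638518 0.07884785 0.1315066 ] 7.447979106232337 [0.4983834  0.12941835 0.44114442] 0.0008796291911088337
knob in tool [41.49208963 -0.11666993 33.67835982]
```

View pics/w9.png

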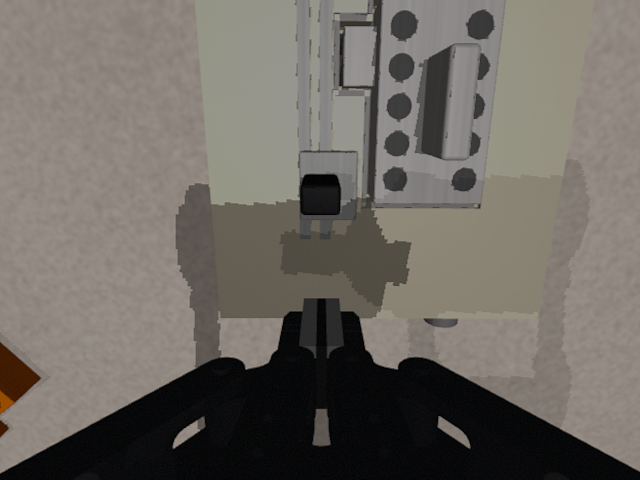

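The knob (321,195) is straight ahead and in line with the shut fingers. I'll descend beside it and push.

>>> {"name": "drive_tool", "arguments": {"steps": [[[0, 0, 20], 0], [[0, 0, 20], 0], [[0, 0, 12], 0], [[0, 0, 0], 0], [[10, 0, 0], 0], [[10, 0, 0], 0], [[6, 0, 0], 0], [[0, 0, 0], 0]]}}

```text
time: 12.38
tool_pos: [0.4685, 0.0829, 0.0841]
tcp_rot: [-3.135, -0.204, -0.006]
wrist_force: [0.5, 0.3, -0.6]
width: -0.0
```

>>> {"name": "drive_tool", "arguments": {"steps": [[[8, 0, 0], 0], [[8, 0, 0], 0], [[8, 0, 0], 0], [[8, 0, 0], 0], [[8, 0, 0], 0], [[0, 0, 0], 0], [[0, 0, 0], 0]]}}

```text
time: 12.97
tool_pos: [0.5058, 0.0879, 0.0823]
tcp_rot: [-3.135, -0.204, -0.001]
wrist_force: [-0.3, -0.4, 0.1]
width: -0.003
```

Run:
```python
from h import *
s=bot.read_state();print(s['tool_pos'],yaw(),s['wrist_force'],s['width'])
D=np.load('ci8.npy',allow_pickle=True).item();s0=D['s'];K=s0['tool_pos']+rot(s0['tcp_rot'])@np.array([-.0436+.0613,-.0555,.13])
print('home knob in tool',1000*rot(s['tcp_rot']).T@(K-s['tool_pos']))
snap('wrist','pics/w10.png')
```

```text
[0.50583321 0.08787663 0.08226412] 7.441330020041053 [-0.32296068 -0.39542892  0.1443138 ] -0.0033586737604554646
home knob in tool [ 32.51440094  -0.17314797 -15.6104091 ]
```

View pics/w10.png

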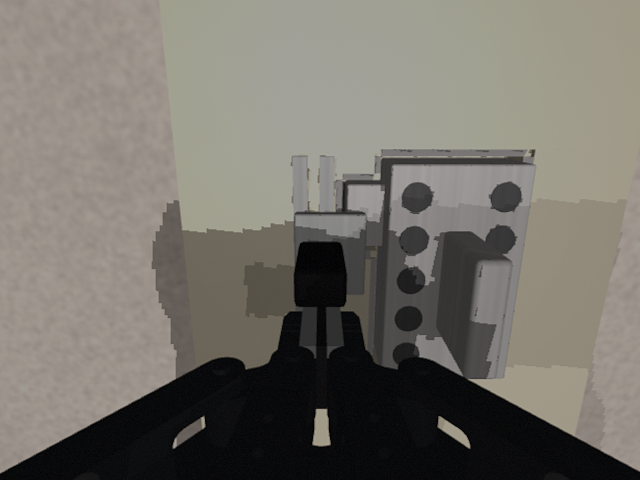

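The latch has slid forward to about the tab's edge. About 15 mm remains.

>>> {"name": "drive_tool", "arguments": {"steps": [[[5, 0, 0], 0], [[5, 0, 0], 0], [[3, 0, 0], 0], [[0, 0, 0], 0], [[0, 0, 0], 0]]}}

```text
time: 13.43
tool_pos: [0.5183, 0.0895, 0.0823]
tcp_rot: [-3.135, -0.204, -0.001]
wrist_force: [-0.8, 0.1, -0.0]
width: -0.001
```

>>> {"name": "drive_tool", "arguments": {"steps": [[[1, 0, 0], 0], [[1, 0, 0], 0], [[0, 0, 0], 0], [[0, 0, 0], 0]]}}

```text
time: 13.77
tool_pos: [0.5199, 0.0897, 0.0824]
tcp_rot: [-3.135, -0.204, -0.0]
wrist_force: [-1.2, -0.2, 0.4]
width: -0.0
```

>>> {"name": "drive_tool", "arguments": {"steps": [[[1, 0, 0], 0], [[1, 0, 0], 0], [[0, 0, 0], 0], [[0, 0, 0], 0]]}}

```text
time: 14.1
tool_pos: [0.5203, 0.0897, 0.0822]
tcp_rot: [3.135, 0.204, -0.005]
wrist_force: [-5.4, -1.6, 4.4]
width: 0.004
```

>>> {"name": "drive_tool", "arguments": {"steps": [[[1, 0, 0], 0], [[1, 0, 0], 0], [[0, 0, 0], 0], [[0, 0, 0], 0]]}}

```text
time: 14.43
tool_pos: [0.5204, 0.0898, 0.0819]
tcp_rot: [3.134, 0.204, -0.012]
wrist_force: [-11.3, -1.7, 8.4]
width: 0.001
```

It is hard against the stop (11 N with no advance). Backing off and rising to check.

>>> {"name": "drive_tool", "arguments": {"steps": [[[-10, 0, 0], 0], [[-15, 0, 0], 0], [[0, 0, -20], 0], [[0, 0, -40], 0], [[-20, 0, -40], 0], [[-20, 0, -40], 0], [[0, 0, 0], 0], [[0, 0, 0], 0]]}}

```text
time: 15.1
tool_pos: [0.464, 0.0824, 0.2206]
tcp_rot: [-3.134, -0.204, -0.014]
wrist_force: [0.1, 0.0, -0.1]
width: -0.004
```

Run:
```python
from h import *
s=bot.read_state();print(s['time'],s['tool_pos'],yaw(),s['wrist_force'])
ci=bot.camera_info('wrist');np.save('ci11.npy',dict(ci=ci,s=s),allow_pickle=True)
snap('wrist','pics/w11.png'); snap('top','pics/top1.png')
```

```text
15.1 [0.4640347 0.0824083 0.2205844] 7.4493573345721105 [ 0.07632611  0.04163837 -0.08837276]
```

View pics/w11.png

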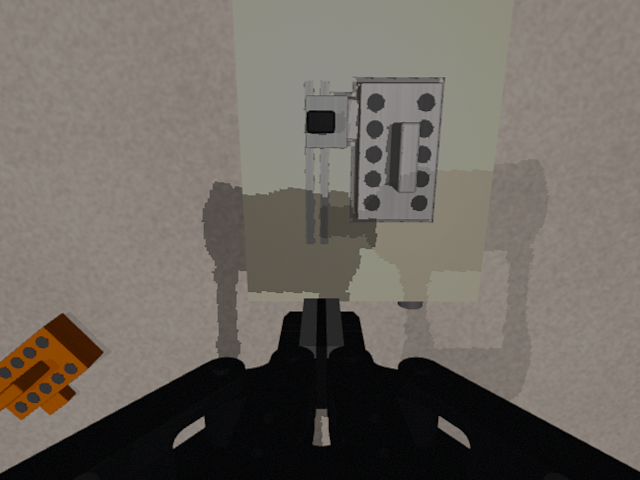

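View pics/top1.png

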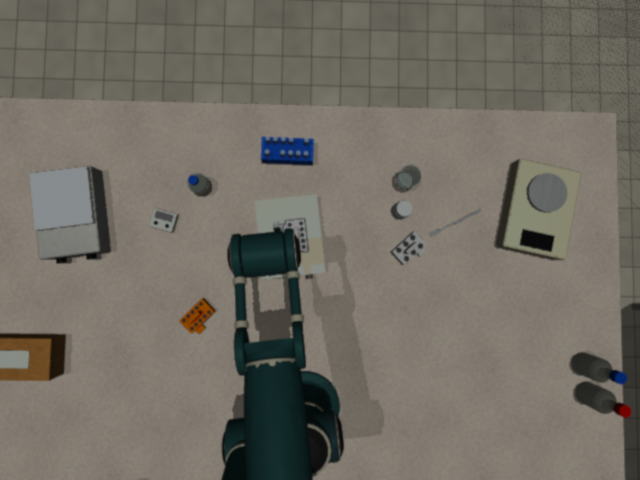

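Run:
```python
from h import *
D=np.load('ci11.npy',allow_pickle=True).item();ci,s=D['ci'],D['s']
T=rot(s['tcp_rot']);tf=lambda u,v,z:1000*T.T@(onz(ci,u,v,z)-s['tool_pos'])
pl=sum(tf(*q,.063) for q in [(305,95.5),(349,95.5),(347.5,148),(306,148)])/4
m=sum(tf(*q,.055) for q in [(354.5,77.5),(445,77.5),(434,222),(351,222)])/4
w=sum(tf(*q,.067) for q in [(375.5,102.5),(426,102.5),(372,203),(419,203)])/4
print('latch',pl-m,'value',pl[0]-m[0]+42,'wells-mouth',w-m)
```

```text
latch [ 22.19109067 -51.71642902  -7.80376569] value 64.19109066907993 wells-mouth [  0.08255096  -0.63171083 -11.99977049]
```

Latch value reads about 64 mm, the block is home, and the bystanders are in place. Handing in.

```bash
python3 -c "
from h import *
print(bot.finish_job())"
```

```text
the job is handed in; nothing more can be done
None
```

The matching ten-well block is in the shaker's pocket and released, the latch is closed over its tab, and I handed the job in at about 15 s of the 58 s allowed.

**What I did:** I gripped the block by its fin, turned it to match the pocket and lowered it until it met the floor. I then let go, backed away, and pushed the latch knob to its stop with the shut fingers.

**Last checks:**
- **Block:** its centre was within about 0.7 mm of the pocket's in plan. The spacing of its wells in the picture matched the height of a block flat on the floor.
- **Latch:** it measured about 64 mm of its 64 mm travel. The knob stopped moving while the push built to about 11 N.
- **Robot:** it was clear of everything, with wrist force near zero.
- **Other objects:** in the overhead picture the spare block, the orange look-alike and the bystanders looked unmoved; I did not measure them.

**One check disagreed:** a picture just after lifting showed the block about 2.5 mm off sideways in the grip. A second picture with the arm still did not show it, so I used the second.

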